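# Hang the painted guard on the drying bar and gauge its coating

## Robot

A 6-joint arm with a two-finger parallel gripper is mounted at the origin on the work surface. World frame = base frame: x ahead of the robot, y to its left, z up, the work surface at z = 0. Lengths are in m, angles in degrees, forces in N, time in s.
With the tool pointing down it reaches from about 0.275 to 0.825 m from the base axis. Payload 4.9 kg.
Tool frame: the origin (TCP) lies at the very end of the fingers, on their centre line; the grasp point (between the pads) lies 19 mm behind it (env.hold_point_z is the distance from the TCP to the grasp point, in m); z points along the fingers, y is the line along which they close (so a half turn about z gives the same grasp; the last joint's range is limited). The gripper opens to 85 mm and grips with 20 to 120 N. Pads are 22 mm wide; open, the fingers measure 114 mm over their backs; the gripper's body (76 mm by 85 mm) begins 54 mm behind the grasp point. The pads swing forward as they close: fully open they stand 13 mm farther back than shut.
Start: joints at [62.556, 18.69, -11.035, 60.275, 0, 82.311], TCP at [0.186, 0.518, 0.2] pointing down, gripper open.
Joint ranges: [-152.03, 152.03], [-55.5, 102.48], [-74.3, 77.21], [-110.64, 120.58], [-84.22, 78.4], [-180, 180]. Speed limits (degrees/s): [147.25, 147.25, 180, 180, 180, 180].

## Interface

Orientations are given as a 3x3 rotation matrix whose columns are the frame's x, y, z axes.
In Python, from cell import env, viewer, finish_job, finder, readout gives the robot as it stands. The module is installed in compiled form; this text tells all that it offers. Calls block until the motion is done:
- env.movep(position, orientation): joint-space move of the TCP to a pose.
- env.line_to(position, rot=None, v=0.15, f_stop=None): straight line of the TCP; rot=None keeps the orientation; v is the mean speed in m/s. With f_stop (N) it stops when the force on the tool has changed by that much, and returns True; else False.
- env.goto_joints(angles): joint-space move.
- env.let_go() and env.gripper_close(f_grip=None): open the fingers fully, or close them until they stop; f_grip is the grip in N (None keeps the last).
- env.pause(seconds).
- env.inverse_kinematics(position, orientation): joint angles nearest the present ones, or None.
- viewer.capture(name): name is "scene" or "top" or "wrist"; returns the picture (400x640x3 uint8, red, green, blue); there is no depth.
- viewer.camera_model(name): a dict with "fx", "fy", "cx", "cy" (pixels), "extrinsics" (4x4, takes a point from world to camera coordinates). Camera axes: x right, y up, looking along -z (the intrinsics and any distortion apply to the point x, -y, -z); pixel columns grow to the right and rows downward; lengths in m; the calibration is good to about 2 mm. A picture is of the moment at which its call begins: read the wrist's pose just before it. camera_model takes no time and is no camera call; for the wrist camera it gives the pose at the moment of the call.
A pose or a line that the arm cannot do raises env.Unreachable and nothing moves.
- finish_job(): hands the job in; it is judged then, once.
Trained networks look in the newest picture that a camera, given by its name, has taken for a name from the list of things; names that differ only in an ending like _2 or _b are one class to them, and where a whole thing is asked for, a point or a joint stands for the part that bears it (a point fixed in the world has none). Each returns a list of dicts, best first, with "p" (0 to 1); they miss things now and then, are a little off and sometimes report something else, mostly with a low value. They report only what shows in the picture. A call takes as long as a camera call. They do not tell look-alikes from the thing itself.
- finder.boxes_of(thing, camera): "centre" ([x, y, z] in m, in world coordinates, good to about 4 mm: the middle of the surface that is visible of it).
Readings, each from a call of its own:
- readout.current_time_s(): time.
- readout.current_qpos(): joint angles.
- readout.current_qd(): joint speeds.
- readout.current_effort(): joint torques, N m.
- readout.current_tcp_pos(): TCP position.
- readout.current_tcp_rot(): TCP orientation.
- readout.current_ft_force(): force on the tool from outside, world axes, zero at the start.
- readout.current_wrist_torque(): the same for the moment, N m.
- readout.current_grip_width(): finger opening in m.
- readout.current_finger_force(): force on a finger pad.
Only numpy, scipy, OpenCV 4.12 (cv2) and the standard library are available. Lean on these libraries where they do the work, as an engineer would, in place of code of your own. Each camera call takes 0.05 s, during which the arm holds its last target. There are 200 camera calls.

## Task

Hang the freshly painted U-shaped guard that has a circle drawn on its top over the free part of the rack's square bar, lowering it gently until its top lies flat on the bar, and let go of it. Then take the pen-shaped coating gauge out of its stand, hold it upright with its sprung foot inside the drawn circle and press lightly down until the foot is about half pushed in. Finish while you are still holding the gauge there like that, and leave everything else on the bench as it is.

Things in the scene. Friction and masses are not known exactly. Their poses are not given: they have to be found in the camera images.
- guard: the guard to hang: inverted U of 3 mm green sheet, 0.2 to 0.4 kg, standing on its legs; the larger standing guard, the only one with a (white) circle on top. x: across the legs, 52 mm outside (grip here, from above), 46 mm gap between; y: 80 mm long; z up: 73 mm high, legs 70 mm below the underside of the flat top. Origin midway between the legs' lower edges. Either way round on the bar is right.
- spot (a point): the centre of the circle drawn on the guard's top face: 18 mm along the guard's +y from its middle, 73 mm above the guard's origin. The circle's line is 22 mm across inside; the gauge's foot belongs wholly inside it.
- rack: fixed drying rack: dark square steel bar, 30 x 30 mm, 340 mm long along the rack's y, on posts at y = -160 and +160 mm, feet 110 x 40 x 8 mm, tie rod 20 mm above the bench. Origin on the bench below the bar's middle. A small guard hangs 70 to 100 mm along +y from the middle; the bar is free from the -y post to +30 mm.
- bar_mid (a point): the middle of the bar's flat top face, 140 mm above the bench; its axes are the rack's (y along the bar, z up). The guard hangs right when its origin is 70 mm below this height.
- gauge: pen-type coating gauge, 0.12 kg, upright in its stand. Up its z: sprung steel foot (10 mm round, sticks out 8 mm), black neck 14 mm round up to 40 mm, grey flat-sided body 28 mm (x) by 24 mm (y) from 40 to 140 mm. Origin at the foot's face when fully out. Grip it across the 24 mm, best about 100 mm above the origin.
- gauge_foot (a joint): how far the gauge's foot is pushed in, in m: 0 out, 0.008 fully in. Spring: 1 N at first touch plus 0.6 N per mm, about 3.4 N at half way; beyond fully in it is rigid.
- gauge_tip (a point): centre of the lower face of the gauge's sprung foot; moves with the foot.
- gauge_stand: fixed aluminium block 70 x 70 mm, 50 mm high, with an 18 mm hole, 46 mm deep, in its top. The gauge's neck and foot hang in the hole and its body rests on the block, so its origin is 10 mm above the bench; it is free after a lift of 40 mm. Origin under the block; same yaw as the gauge within 0.1 rad.
- small_guard: bystander: a smaller green guard without a circle, standing on the bench, 46 x 50 mm and 41 mm high. Origin on the bench. The two standing guards may have changed places.
- hung_guard: bystander: another such small guard that hangs on the bar. Origin between the lower edges of its legs, 38 mm below the bar's top.
- brush: bystander: dusting brush standing on its turned wooden handle, 41 mm across, 108 mm high. Origin under it.
- tin: bystander: small round screw tin, 64 mm across, 48 mm high. Origin under it.
- screwdriver: bystander: screwdriver lying on the bench, 200 mm long along its x axis, 26 mm thick. Origin on the bench below its middle.
- parts_box: bystander: black box with a green lid, 89 x 129 mm, 66 mm high. Origin under it.
- caliper_case: bystander: flat black instrument case, 80 x 240 mm, 24 mm high. Origin under it.
- spray_can: bystander: spray can, 66 mm across, 170 mm high. Origin under it.
Mind the look-alikes: they are no part of the job. What is shaped like the gauge but red or turquoise is not meant.

How it is judged (in metres and radians):
On the way, in this order (a step that is already met when the one before it is completed fails the run):
1. the guard hangs on the bar, its top flat on it, let go and at rest (contact force between guard and rack above 0.8 N and z of guard in the frame of bar_mid between -0.0735 and -0.066 m and x of guard in the frame of bar_mid between -0.012 and 0.012 m and y of guard in the frame of bar_mid between -0.14 and 0.14 m and angle between guard's own z axis and vertical below 0.08 rad and contact force between each of the arm, the fingers and guard below 0.05 N and linear speed of guard below 0.03 m/s), for 0.3 s.
2. the gauge is in the gripper, clear of its stand (contact force between the fingers and gauge above 1 N and contact force between gauge and gauge_stand below 0.05 N and height (world z) of gauge above 0.055 m), for 0.2 s.
At the end, for the whole second after the job is handed in: Guard flat (4 mm, 0.08 rad) on the bar, within 12 mm of its centre line, let go. Gauge held still, clear of its stand, upright within 0.12 rad, foot within 6 mm of the circle's centre, pressed in 1.2 to 6.8 mm at 1.2 to 7 N. Bystanders within 30 mm of their starts, not tipped (all of step 1 and contact force between the fingers and gauge above 1 N and contact force between gauge and gauge_stand below 0.05 N and distance of each of small_guard, hung_guard, brush, tin, screwdriver, parts_box, caliper_case, spray_can from where it was at the start of the episode below 0.03 m and angle between each of small_guard, hung_guard, brush, tin, parts_box, caliper_case, spray_can's own z axis and vertical below 0.3 rad and horizontal distance between gauge_tip and spot below 0.006 m and angle between gauge's own z axis and vertical below 0.12 rad and contact force between gauge and guard between 1.2 and 7 N and value of joint gauge_foot between 0.0012 and 0.0068 m and linear speed of gauge below 0.02 m/s); the arm keeps its last pose, push and grip.
It fails at once if the gauge is driven hard into the paint (over 12 N) (contact force between gauge and guard above 12 N).
It fails at once if the guard is dropped (faster than 0.5 m/s while not in the fingers) (contact force between the fingers and guard below 0.02 N and linear speed of guard above 0.5 m/s).
It fails at once if the gauge is dropped (faster than 0.5 m/s while not in the fingers) (contact force between the fingers and gauge below 0.02 N and linear speed of gauge above 0.5 m/s).
It fails at once if a bystander is moved by more than 30 mm or tipped over (distance of any of small_guard, hung_guard, brush, tin, screwdriver, parts_box, caliper_case, spray_can from where it was at the start of the episode above 0.03 m or angle between any of small_guard, hung_guard, brush, tin, parts_box, caliper_case, spray_can's own z axis and vertical above 0.3 rad).
It also fails if it takes over 67 s, if anything falls off the work surface, if the arm or the gripper's body presses on something with over 40 N, if the wrist force passes 120 N, or if a joint passes its speed limit or range.

## Working session

There is one attempt and no reset: what is moved stays moved. The work goes in short steps, each a Python script; the robot and the scene stay as the last script left them, time stands still between calls to the robot, and variables do not carry over. Pictures are saved under pics/ and viewed, at most 10 in all, crops included, and the job is handed in when it is done.

```bash
mkdir -p pics; python3 - <<'E'
from cell import env, viewer, finder, readout
import cv2, numpy as np
for c in ("scene","top"):
    im=viewer.capture(c); cv2.imwrite(f"pics/{c}0.png",im[:,:,::-1])
    m=viewer.camera_model(c); print(c,m["fx"],m["fy"],m["cx"],m["cy"],[k for k in m]); print(np.round(m["extrinsics"],4).tolist())
    for t in ["guard","rack","gauge","gauge_stand","small_guard","hung_guard"]:
        print(c,t,[(np.round(d["centre"],3).tolist(),round(d["p"],2)) for d in finder.boxes_of(t,c)[:4]])
print(readout.current_time_s())
E
```

```text
scene 463.5247524452208 463.5247524452208 323.5829708641985 208.3291243624254 ['fx', 'fy', 'cx', 'cy', 'extrinsics']
[[-0.4556, 0.8901, -0.0105, 0.2797], [-0.5567, -0.2757, 0.7836, 0.2238], [0.6946, 0.3629, 0.6211, -1.6598], [0.0, 0.0, 0.0, 1.0]]
scene guard [([0.654, -0.085, 0.061], 0.69)]
scene rack [([0.622, 0.258, 0.112], 0.71)]
scene gauge [([0.574, -0.433, 0.088], 0.93), ([0.588, -0.24, 0.093], 0.91), ([0.561, -0.335, 0.114], 0.89), ([0.448, -0.35, 0.095], 0.63)]
scene gauge_stand [([0.569, -0.328, 0.049], 0.97)]
scene small_guard [([0.504, -0.039, 0.038], 0.69), ([0.563, -0.336, 0.111], 0.28)]
scene hung_guard [([0.636, 0.342, 0.144], 0.74), ([0.623, 0.262, 0.107], 0.48)]
top 481.177083012434 481.177083012434 323.6836010786993 198.0113861743151 ['fx', 'fy', 'cx', 'cy', 'extrinsics']
[[-0.0304, -0.9994, -0.0168, 0.0152], [0.9983, -0.0312, 0.0499, -0.5734], [-0.0504, -0.0152, 0.9986, -1.323], [0.0, 0.0, 0.0, 1.0]]
top guard []
top rack [([0.604, 0.223, 0.143], 0.91), ([0.684, -0.231, 0.11], 0.39)]
top gauge [([0.548, -0.332, 0.142], 0.77), ([0.442, -0.349, 0.134], 0.77), ([0.568, -0.434, 0.121], 0.69), ([0.58, -0.236, 0.136], 0.61)]
top gauge_stand [([0.545, -0.33, 0.05], 0.73), ([0.441, 0.372, 0.162], 0.62), ([0.616, 0.342, 0.145], 0.51)]
top small_guard [([0.491, -0.042, 0.036], 0.7)]
top hung_guard [([0.617, 0.342, 0.145], 0.9), ([0.55, -0.331, 0.143], 0.2)]
0.7
```

View pics/scene0.png

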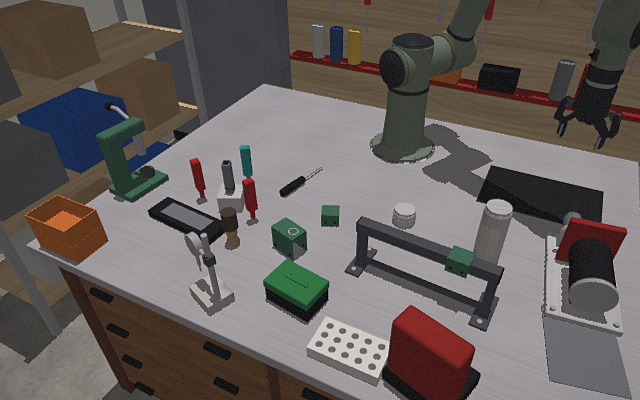

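View pics/top0.png

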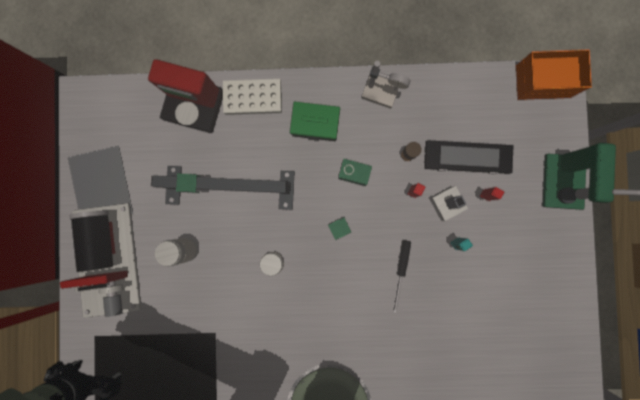

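The scene view shows the circled guard at (290,236), small guard at (330,215), the gauge in its stand at (228,180) among red and turquoise look-alikes, and the rack at (430,265). The top view shows the guard at (355,172) with its circle at (349,170), the bar running from (152,183) to (291,187), and the gauge at (455,202).

```bash
cat > h.py <<'E'
from cell import env, viewer, finder, readout
import cv2, numpy as np
def px2w(m,u,v,z):
    E=np.array(m["extrinsics"]); R,t=E[:3,:3],E[:3,3]; o=-R.T@t
    d=R.T@np.array([(u-m["cx"])/m["fx"],-(v-m["cy"])/m["fy"],-1.])
    return o+d*(z-o[2])/d[2]
def w2px(m,p):
    E=np.array(m["extrinsics"]); c=E[:3,:3]@p+E[:3,3]
    return np.array([m["cx"]+m["fx"]*c[0]/-c[2], m["cy"]-m["fy"]*c[1]/-c[2]])
def rot(yaw):  # tool down, tool y (closing) along world yaw (deg)
    a=np.radians(yaw); y=np.array([np.cos(a),np.sin(a),0]); z=np.array([0,0,-1.])
    return np.column_stack([np.cross(y,z),y,z])
E
python3 - <<'E'
from h import *
im=cv2.imread("pics/top0.png"); m=viewer.camera_model("top")
def crop(u,v,w,h,k): return cv2.resize(im[v:v+h,u:u+w],None,fx=k,fy=k,interpolation=cv2.INTER_CUBIC)
a=crop(325,140,80,50,5); b=crop(405,175,110,80,5)[:400]; c=crop(140,155,160,60,5)
W=np.zeros((300+400,950,3),np.uint8)
W=np.zeros((560,800,3),np.uint8); W[:300,:800]=c; W[300:550,:400]=a; W[300:560,400:800]=crop(405,175,80,52,5)
cv2.imwrite("pics/c1.png",W)
print(px2w(m,355,172,.073),px2w(m,349,170,.073),px2w(m,455,202,.15),px2w(m,152,183,.14),px2w(m,291,187,.14))
for d in ["brush","tin","screwdriver","parts_box","caliper_case","spray_can"]: print(d,[(np.round(x["centre"],3).tolist(),round(x["p"],2)) for x in finder.boxes_of(d,"top")[:1]])
print(readout.current_tcp_rot().round(3).tolist(), px2w(viewer.camera_model("wrist"),320,200,0),np.round(np.linalg.inv(viewer.camera_model("wrist")["extrinsics"]),3).tolist(),viewer.camera_model("wrist")["fx"])
E
```

```text
[ 0.63729391 -0.08883051  0.073     ] [ 0.64315104 -0.07305479  0.073     ] [ 0.54660587 -0.33048138  0.15      ] [0.61893549 0.42992519 0.14      ] [0.59760708 0.07721339 0.14      ]
brush [([0.395, 0.144, 0.045], 0.63)]
tin [([0.396, 0.14, 0.045], 0.82)]
screwdriver [([0.39, -0.216, 0.022], 0.95)]
parts_box [([0.779, 0.013, 0.062], 0.86)]
caliper_case [([0.675, -0.406, 0.025], 0.94)]
spray_can [([0.442, 0.368, 0.161], 0.86)]
[[-0.941, 0.338, 0.0], [0.338, 0.941, -0.0], [-0.0, -0.0, -1.0]] [0.2223917  0.50989108 0.        ] [[0.339, -0.904, -0.262, 0.119], [0.941, 0.325, 0.095, 0.542], [-0.0, -0.279, 0.96, 0.374], [0.0, 0.0, 0.0, 1.0]] 323.98019454934496
```

View pics/c1.png

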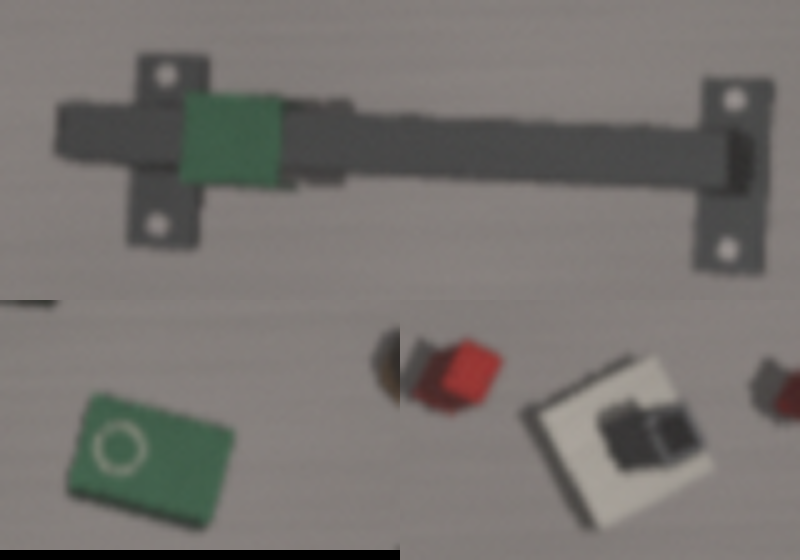

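The crop shows the bar top from (152,181) to (285.6,186.6). Guard top corners are about (344.6,159), (371.6,166.4), (366,184) and (339,177.6), with the circle at (348.8,169.4). The stand is yawed about 30°. Next is a close look at the guard with the wrist camera.

```bash
python3 - <<'E'
from h import *
m=viewer.camera_model("top")
A=px2w(m,152.2,181.2,.14);B=px2w(m,285.6,186.6,.14);print("bar",A,B,np.linalg.norm(A-B),np.degrees(np.arctan2(*(A-B)[1::-1])))
C=[px2w(m,*p,.073) for p in [(344.6,159),(371.6,166.4),(366,184),(339,177.6)]]
c=np.mean(C,0); d=(C[0]+C[3]-C[1]-C[2])/2; print("guard",c,np.linalg.norm(d),np.degrees(np.arctan2(d[1],d[0])))
gy=np.degrees(np.arctan2(d[1],d[0]))
best=min([gy-90,gy+90],key=lambda y:abs(env.inverse_kinematics([c[0],c[1],.25],rot(y))[5]))
print(best,env.inverse_kinematics([c[0],c[1],.25],rot(best)))
env.movep([c[0]-.0,c[1],.25],rot(best))
m=viewer.camera_model("wrist"); im=viewer.capture("wrist"); cv2.imwrite("pics/w1.png",im[:,:,::-1]); 
import json; json.dump({k:(v.tolist() if hasattr(v,'tolist') else v) for k,v in m.items()},open("w1.json","w"))
print(readout.current_time_s(),finder.boxes_of("guard","wrist")[:2], w2px(m,c))
E
```

```text
bar [0.62350091 0.42935764 0.14      ] [0.59905029 0.09082999 0.14      ] 0.33940948780704816 85.86890803522665
guard [ 0.63796489 -0.08962784  0.073     ] 0.07411055003845611 73.74807173700061
163.7480717370006 [-14.55723157  27.77702541  10.00474522  72.22771981   0.
 -88.3053033 ]
3.725 [{'centre': [0.6401, -0.0898, 0.0685], 'p': 0.86}] [315.07599042 172.84085535]
```

View pics/w1.png

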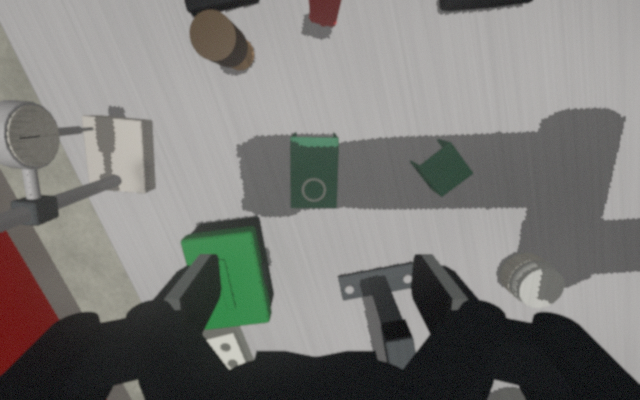

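The wrist view shows the guard's top face centred at (314.5,172), which matches the prediction of (315,173), and its sides are aligned with the image. Next I grasp it and carry it over the bar.

```bash
python3 - <<'E'
from h import *
R=rot(163.75); p=np.array([.638,-.0896])
env.line_to([*p,.042],R,v=.12,f_stop=15) and print("contact!")
env.gripper_close(40); print(readout.current_grip_width(),readout.current_finger_force())
print(readout.current_tcp_pos())
env.line_to([*p,.23],R,v=.12); print(readout.current_grip_width(),readout.current_ft_force())
A=np.array([0.6235,.42936]);B=np.array([.59905,.09083]);u=(A-B)/np.linalg.norm(A-B)
t=(A+B)/2-.07*u; yaw=np.degrees(np.arctan2(u[1],u[0]))+90; print(t,yaw,env.inverse_kinematics([*t,.23],rot(yaw)))
env.line_to([*t,.23],rot(yaw),v=.12)
m=viewer.camera_model("wrist"); im=viewer.capture("wrist")[:,:,::-1].copy()
n=np.array([u[1],-u[0]])
for s in (-.015,.015):
    a=w2px(m,[*(B+s*n),.14]);b=w2px(m,[*(A+s*n),.14]); cv2.line(im,tuple(int(x) for x in a),tuple(int(x) for x in b),(0,0,255),1)
cv2.imwrite("pics/w2.png",im); print(readout.current_time_s(),readout.current_tcp_pos())
E
```

```text
0.00012292003284656016 1.3738035410642624
[ 0.6381876  -0.08965529  0.0422077 ]
-6.807815088633918e-05 [-0.19752194 -0.05310555 -0.20067969]
[0.60623245 0.19027686] 175.86904087364042 [ 10.77366392  27.1342714    6.10572084  68.97144945   0.
 -75.09537695]
10.6917 [0.60633981 0.18984857 0.23002109]
```

View pics/w2.png

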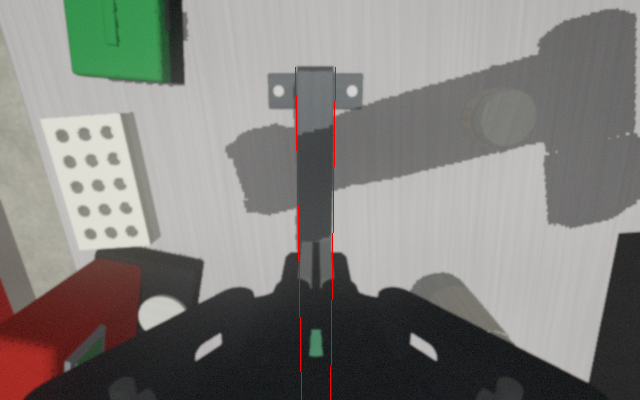

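The overlay matches the bar, but the gripper closed on nothing (width 0). I need to find out where the guard is now.

```bash
python3 - <<'E'
from h import *
a=viewer.capture("top")[:,:,::-1]; b=viewer.capture("scene")[:,:,::-1]
W=np.zeros((520,800,3),np.uint8)
f=lambda im,u,v,w,h,k: cv2.resize(im[v:v+h,u:u+w],None,fx=k,fy=k,interpolation=cv2.INTER_CUBIC)
W[:,:400]=f(a,310,130,100,130,4); W[:,400:]=f(b,250,160,100,130,4)
cv2.imwrite("pics/c2.png",W)
print(finder.boxes_of("guard","scene"),finder.boxes_of("guard","top"))
E
```

```text
[{'centre': [0.653, -0.0834, 0.0564], 'p': 0.78}] [{'centre': [0.6367, -0.085, 0.0683], 'p': 0.73}]
```

View pics/c2.png

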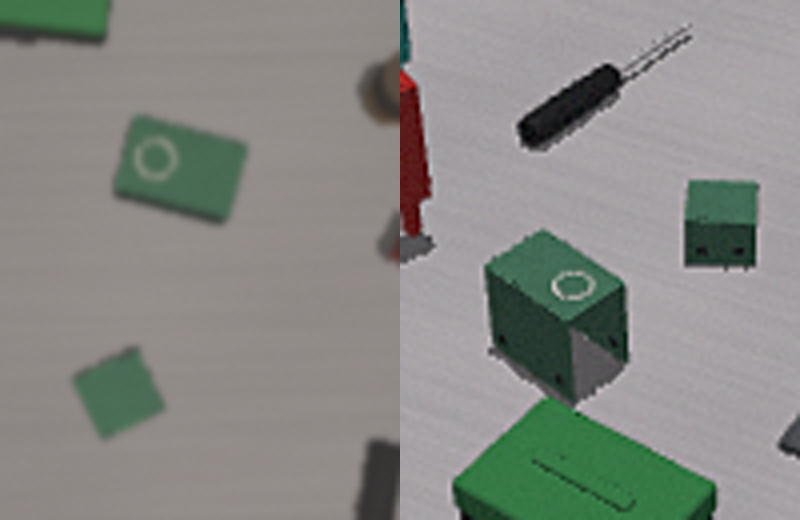

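The guard has not moved from its original place. I'll go back and record the pictures before and after closing.

```bash
python3 - <<'E'
from h import *
R=rot(163.75); p=np.array([.638,-.0896])
env.line_to([*p,.23],R,v=.2)
env.let_go(); print("open",readout.current_grip_width())
print(env.line_to([*p,.042],R,v=.12,f_stop=8),readout.current_tcp_pos(),readout.current_tcp_rot().round(3).tolist())
g=lambda c: cv2.resize(viewer.capture(c)[:,:,::-1],(400,250),interpolation=cv2.INTER_AREA)
s=lambda: cv2.resize(viewer.capture("scene")[160:285,200:400,::-1],(400,250))
r1=np.hstack([g("wrist"),s()])
env.gripper_close(40); print(readout.current_grip_width(),readout.current_finger_force(),readout.current_ft_force())
env.pause(.3); print(readout.current_grip_width(),readout.current_finger_force())
r2=np.hstack([g("wrist"),s()])
cv2.imwrite("pics/w3.png",np.vstack([r1,r2])); print(readout.current_time_s())
E
```

```text
open 0.08523057230373052
False [ 0.6386285  -0.08974034  0.04281779] [[-0.28, -0.96, 0.001], [-0.96, 0.28, -0.0], [-0.0, -0.001, -1.0]]
1.0326179844612588e-05 1.406140811741352 [-0.26191305  0.67646569  2.78452381]
4.76027196370229e-05 1.8764541484415531
16.2167
```

View pics/w3.png

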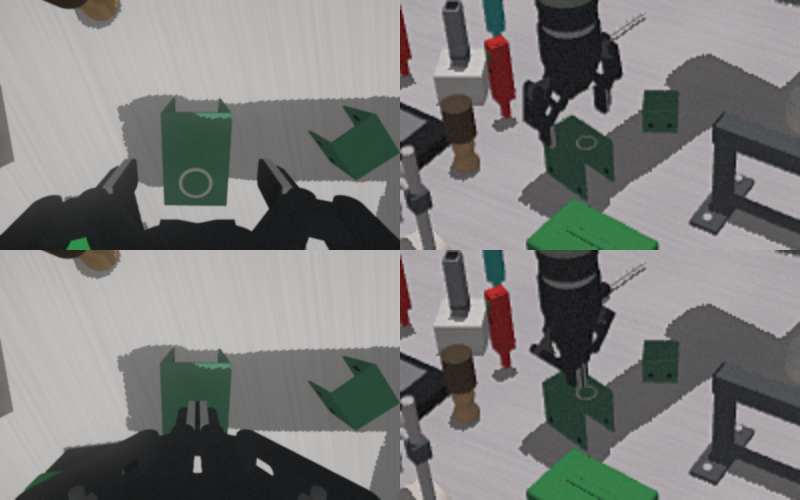

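The fingers closed above the guard's top, although TCP z read 0.042, so the real fingertips sit higher than the readout says. I'll calibrate with a gentle touch on free bench.

```bash
python3 - <<'E'
from h import *
print(env.hold_point_z, w2px(viewer.camera_model("wrist"),readout.current_tcp_pos()),viewer.camera_model("wrist")["cy"])
R=rot(163.75); p=np.array([.638,-.0896]); q=[.535,-.17]
env.line_to([*p,.12],R,v=.2)
env.line_to([*q,.06],R,v=.25)
print(readout.current_ft_force())
print(env.line_to([*q,-.045],R,v=.05,f_stop=4),readout.current_tcp_pos(),readout.current_ft_force(),readout.current_time_s())
env.line_to([*q,.10],R,v=.25); env.let_go(); print(readout.current_time_s())
E
```

```text
0.0187 [315.25920071 234.747607  ] 200.39640507631773
[ 1.40213033  0.47887383 -0.423136  ]
True [ 0.53479579 -0.16993124 -0.03081953] [-1.22145924  0.33742556  6.34590325] 19.0917
20.55
```

The bench contact came at a reported z of -0.031, so the real fingertips are 31 mm above the reported TCP. I'll correct for that and grasp again.

```bash
python3 - <<'E'
from h import *
R=rot(163.75); p=np.array([.638,-.0896])
env.line_to([*p,.09],R,v=.25)
c=env.line_to([*p,.0],R,v=.12,f_stop=10); print(c,readout.current_tcp_pos())
if c: raise SystemExit
env.gripper_close(40); w=readout.current_grip_width(); print(w,readout.current_finger_force())
if w<.04: raise SystemExit
env.line_to([*p,.17],R,v=.2); print(readout.current_grip_width(),readout.current_ft_force())
if readout.current_grip_width()<.04: raise SystemExit
A=np.array([0.6235,.42936]);B=np.array([.59905,.09083]);u=(A-B)/np.linalg.norm(A-B)
t=(A+B)/2-.07*u; R=rot(np.degrees(np.arctan2(u[1],u[0]))+90)
env.line_to([*t,.17],R,v=.15)
print(env.line_to([*t,.085],R,v=.1,f_stop=8),readout.current_tcp_pos(),readout.current_ft_force())
print(env.line_to([*t,.062],R,v=.025,f_stop=3),readout.current_tcp_pos(),readout.current_ft_force(),readout.current_time_s())
cv2.imwrite("pics/s4.png",cv2.resize(np.hstack([viewer.capture("scene")[150:350,300:540,::-1],viewer.capture("wrist")[::2,::2,::-1][:, 40:280]]),None,fx=1.6,fy=1.6))
E
```

```text
False [ 0.63859584 -0.08999177  0.00082748]
0.052288476152897743 42.542482763528824
0.051386937652345484 [ 0.04801154 -0.42117578 -2.33053956]
False [0.60684847 0.1903807  0.08572244] [ 1.50216531 -0.22995848 -1.86952023]
True [0.6061935  0.19024038 0.07098793] [0.37753892 0.08021963 3.98294477] 27.1667
```

View pics/s4.png

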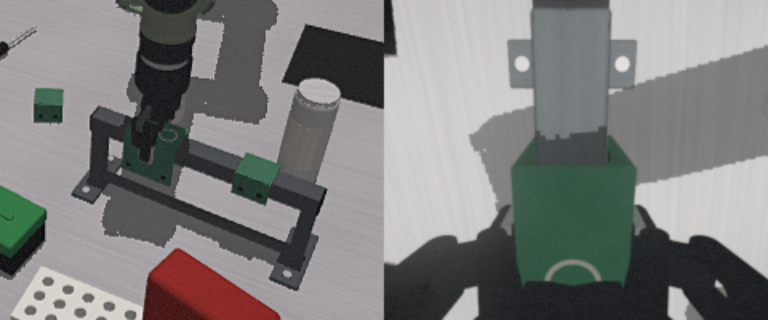

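The guard sits on the bar, with contact at a reported z of 0.071. The wrist view shows it straddling the bar centrally. Next I release it, measure the circle, and look at the gauge from above.

```bash
python3 - <<'E'
from h import *
import json
env.let_go(); print(readout.current_grip_width(),readout.current_ft_force())
q=readout.current_tcp_pos(); R=readout.current_tcp_rot()
env.line_to([q[0],q[1],.21],R,v=.15); env.pause(.2)
m=viewer.camera_model("wrist"); a=viewer.capture("wrist")[:,:,::-1].copy(); cv2.imwrite("g5.png",a)
json.dump({k:(v.tolist() if hasattr(v,'tolist') else v) for k,v in m.items()},open("g5.json","w"))
A=np.array([0.6235,.42936]);B=np.array([.59905,.09083]);u=(A-B)/np.linalg.norm(A-B);t=(A+B)/2-.07*u
e=w2px(m,[*(t+.018*u),.143]); print("expected spot px",e, t+.018*u)
env.movep([.545,-.33,.22],rot(27 if abs(env.inverse_kinematics([.545,-.33,.22],rot(27))[5])<abs(env.inverse_kinematics([.545,-.33,.22],rot(207))[5]) else 207)); env.pause(.2)
m2=viewer.camera_model("wrist"); b=viewer.capture("wrist")[:,:,::-1].copy(); cv2.imwrite("g6.png",b)
json.dump({k:(v.tolist() if hasattr(v,'tolist') else v) for k,v in m2.items()},open("g6.json","w"))
print(readout.current_qpos(),readout.current_time_s(),w2px(m2,[.5466,-.3305,.15]),w2px(m2,[.5466,-.3305,.05]))
print([(np.round(d["centre"],3).tolist(),round(d["p"],2)) for d in finder.boxes_of("gauge","wrist")[:4]],[np.round(d["centre"],3).tolist() for d in finder.boxes_of("gauge_stand","wrist")[:2]])
W=np.zeros((600,800,3),np.uint8)
x,y=int(e[0]),int(e[1]); W[:250,:400]=cv2.resize(a,(400,250)); k=cv2.resize(a[max(0,y-40):y+40,x-64:x+64],(400,250)); W[:250,400:]=k
k=b[60:270,180:460]; k=cv2.resize(k,None,fx=350/210,fy=350/210); W[250:600,:k.shape[1]]=k
cv2.imwrite("pics/c5.png",W); print("crops",x,y)
E
```

```text
0.08542173308965635 [ 0.30517288 -0.79976568 -0.22062819]
expected spot px [312.58613532 224.73597554] [0.60752911 0.2082301 ]
[-3.77626207e+01  2.75642336e+01  5.34600795e+00  6.77803971e+01
  9.08235832e-04  2.51656657e+01] 31.175 [316.65990319 202.58009935] [316.41010376 176.17986208]
[([0.444, -0.348, 0.134], 0.89), ([0.548, -0.341, 0.149], 0.82), ([0.569, -0.43, 0.125], 0.79)] [[0.542, -0.333, 0.054]]
crops 312 224
```

View pics/c5.png

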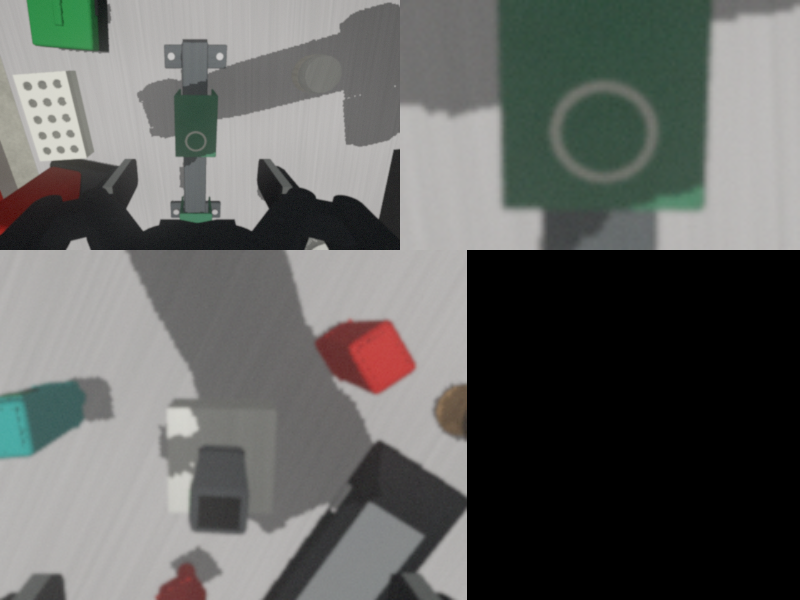

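The guard hangs level, with its circle at wrist pixel (313.3,225.9), about 1 px from the prediction. The gauge's top face is near wrist pixel (311,217), and the stand is aligned with the image. I'll measure both more precisely and overlay the two possible yaw orientations.

```bash
python3 - <<'E'
from h import *
import json
m=json.load(open("g5.json")); a=cv2.imread("g5.png")
# ring fit: pixels inside guard top with low green excess
u0,v0=313,226; sub=a[v0-26:v0+26,u0-26:u0+26].astype(int); ge=sub[:,:,1]-sub[:,:,2]
yy,xx=np.mgrid[:52,:52]; rr=np.hypot(xx-26,yy-26); msk=(ge<10)&(rr<22)
c=[xx[msk].mean()+u0-26,yy[msk].mean()+v0-26] 
(cu,cv),ax,_=cv2.fitEllipse(np.argwhere(msk)[:,::-1].astype(np.float32)); print(msk.sum(),c,(cu+u0-26,cv+v0-26),ax)
print("spot",px2w(m,*c,.143),px2w(m,cu+u0-26,cv+v0-26,.143))
m=json.load(open("g6.json")); b=cv2.imread("g6.png")
print("gauge top",px2w(m,310.8,217,.15),"stand top",px2w(m,313.2,184.3,.05))
# overlay
ox,oy=285,160; k=cv2.resize(b[oy:oy+70,ox:ox+50],None,fx=8,fy=8,interpolation=cv2.INTER_CUBIC); k=np.clip(k.astype(float)*1.5,0,255).astype(np.uint8)
outs=[]
g=px2w(m,310.8,217,.15)[:2]
for w in ((.028,.024),(.024,.028)):   # (along tool y dir, along tool x)
    o=k.copy(); th=np.radians(27); ey=np.array([np.cos(th),np.sin(th)]); ex=np.array([-ey[1],ey[0]])
    for z,col in ((.15,(0,0,255)),(.05,(0,255,255))):
        P=[(w2px(m,[*(g+sx*w[0]/2*ey+sy*w[1]/2*ex),z])-[ox,oy]+.5)*8 for sx,sy in((-1,-1),(1,-1),(1,1),(-1,1))]
        cv2.polylines(o,[np.int32(P)],True,col,1)
    outs.append(o)
cv2.imwrite("pics/c6.png",np.hstack(outs)); print(readout.current_tcp_pos())
E
```

```text
289 [np.float64(312.7647058823529), np.float64(225.50173010380624)] (312.7645492553711, 225.71217346191406) (29.448383331298828, 31.362756729125977)
spot [0.60743718 0.2088806  0.143     ] [0.60745057 0.20905663 0.143     ]
gauge top [ 0.54789818 -0.34326521  0.15      ] stand top [ 0.54758918 -0.34011195  0.05      ]
[ 0.54523472 -0.32962615  0.2200382 ]
```

View pics/c6.png

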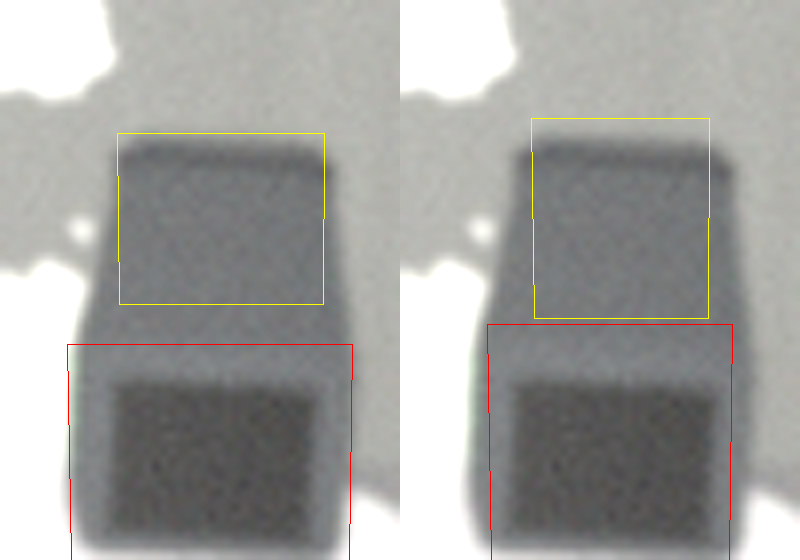

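The 28 mm side lies along the image columns, so I grip across heading ≈114.5°. The gauge centre is about (0.5478,-0.342) and the spot is (0.6074,0.2090). Picking the gauge next.

```bash
python3 - <<'E'
from h import *
g=[.5478,-.342]; s=[.6074,.2090]
y=min([114.5,-65.5],key=lambda y:abs(env.inverse_kinematics([*g,.22],rot(y))[5])+abs(env.inverse_kinematics([*s,.24],rot(y))[5]))
R=rot(y); print(y,env.inverse_kinematics([*s,.24],R))
env.line_to([*g,.20],R,v=.15); env.pause(.1)
c=env.line_to([*g,.06],R,v=.1,f_stop=8); print(c,readout.current_tcp_pos())
if c: raise SystemExit
env.gripper_close(40); w=readout.current_grip_width(); print(w,readout.current_finger_force(),readout.current_ft_force())
if not .02<w<.032: raise SystemExit
env.line_to([*g,.12],R,v=.08); print(readout.current_grip_width(),readout.current_ft_force())
env.line_to([*g,.25],R,v=.2); print(readout.current_grip_width(),readout.current_tcp_pos(),readout.current_time_s())
E
```

```text
114.5 [ 12.40846427  27.73232822   8.49990374  70.76757552   0.
 -12.09153573]
False [ 0.54830474 -0.34237573  0.06079479]
0.02369279266498311 43.86128067970276 [-0.34237084  0.83640652  2.01713471]
0.023585088625392325 [ 0.74858505 -0.49841286 -1.32675926]
0.023486523438251722 [ 0.5472194  -0.34153561  0.24849064] 36.8833
```

```bash
python3 - <<'E'
from h import *
s=[.6074,.2090]; R=rot(114.5)
env.line_to([*s,.25],R,v=.15)
env.line_to([*s,.203],R,v=.08); env.pause(.5)
f0=np.mean([readout.current_ft_force() for _ in range(5)],0); print(f0,readout.current_tcp_pos())
c=env.line_to([*s,.186],R,v=.008,f_stop=2.6); 
print(c,readout.current_tcp_pos(),readout.current_ft_force()-f0)
env.pause(.6); print(readout.current_tcp_pos(),readout.current_ft_force()-f0,readout.current_grip_width(),readout.current_time_s())
m=viewer.camera_model("scene"); im=viewer.capture("scene"); cv2.imwrite("f7.png",im[:,:,::-1])
# foot/neck columns near guard top in scene, compared with predicted
for dz in (.02,.03,.06,.09): 
    p=w2px(m,[*s,.143+dz]); r=int(round(p[1])); x=int(p[0]); print(dz,p.round(1),im[r,x-14:x+15].sum(1).tolist())
E
```

```text
[ 0.45160595  0.38563069 -1.84536882] [0.60747708 0.20900374 0.20314506]
True [0.60732671 0.20894554 0.19014392] [ 0.71477324 -0.89150974  3.32513169]
[0.60674407 0.20884215 0.18953539] [1.31253352 0.74604212 3.58195148] 0.0232428118402072 44.0083
0.02 [405.4 227.7] [157, 140, 138, 152, 145, 145, 130, 151, 143, 147, 149, 95, 64, 60, 65, 71, 21, 76, 159, 217, 270, 258, 252, 264, 255, 251, 259, 270, 256]
0.03 [405.9 224.3] [143, 138, 150, 150, 134, 132, 123, 166, 251, 319, 290, 193, 191, 193, 198, 198, 200, 201, 204, 197, 191, 288, 282, 244, 259, 252, 252, 259, 262]
0.06 [407.2 214.1] [281, 279, 279, 289, 293, 293, 285, 325, 171, 151, 188, 195, 190, 197, 197, 209, 202, 206, 203, 198, 189, 295, 298, 265, 269, 273, 257, 254, 255]
0.09 [408.6 203.5] [253, 257, 267, 150, 80, 82, 78, 272, 280, 212, 153, 191, 198, 203, 193, 201, 198, 198, 211, 200, 209, 111, 213, 277, 181, 81, 59, 233, 263]
```

The force is about 3.5 N at a height that means about half travel. The neck appears at column 405 in the scene image, against a prediction of 405.4. Handing in.

```bash
python3 -c "
from cell import finish_job
print(finish_job())"
```

```text
the job is handed in; nothing more can be done
None
```

I handed the job in at about 44 s of the 67 s allowed: the guard hangs flat on the bar, let go, and the gauge is held upright on the circle at about 3.5 N, roughly half pushed in; no verdict came back, and before the regrasp one empty grasp may have brushed the guard's painted top and one fingertip touched the bench, because the real fingertips sit 31 mm above the reported TCP.

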